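# Bring the salt round on the spice carousel

### The job

Turn the spice carousel until the salt shaker's compartment stands at the pointer on the foot and the carousel has clicked into its stop there, and let go of it. Then lift the salt shaker out and stand it upright on the round cork trivet. Leave the carousel clicked in with the emptied compartment at the pointer and the other jars standing in their compartments, and do not disturb the tomato or the onion.

Things in the scene. Friction and masses are not known exactly. Their poses are not given: they have to be found in the camera images.
- carousel_foot: Fixed black foot of the round spice carousel; origin on the worktop on the turning axis, z up. Its -x axis points to the pointer, a small steel upright 158 mm from the axis, 40 mm high, just outside the platter's rim, on a black housing that reaches 180 mm. The pointer faces the robot within 0.35 rad.
- platter (a joint): Turn of the platter, rad, anticlockwise from above positive; 0 at the start. Stops at the multiples of 1.2566 (72 degrees), held by a spring roller with about 0.4 N m; let go within 0.06 rad of a stop the platter centres itself, farther off it stays between stops. Turns either way, up to 9 rad.
- knob_top (a point): Centre of the top of the carousel's round black knob, on the turning axis, 186 mm above the worktop. The knob turns with the platter; it is 46 mm in diameter and 36 mm high (150 to 186 mm above the worktop) on a 20 mm steel post, and stands above all the jars.
- pointer (a point): Point fixed to the foot, 95 mm from the turning axis toward the pointer and 35 mm above the worktop: where the centre of a compartment's floor lies when that compartment is at the pointer.
- salt_shaker: Salt shaker: clear glass body 44 mm in diameter narrowing at 66 mm to a domed grey cap of 34 mm with holes, 90 mm high, the shortest of the slender jars. It starts upright in any compartment but the one at the pointer. Origin: centre of its underside.
- spice_a: Closed glass spice jar with a screw cap, 46 mm diameter, 106 mm high; standing in the carousel. Origin: centre of its underside. It is at the pointer at the start.
- spice_b: Closed glass spice jar with a screw cap, 46 mm diameter, 106 mm high; standing in the carousel. Origin: centre of its underside.
- spice_c: Closed glass spice jar with a screw cap, 46 mm diameter, 106 mm high; standing in the carousel. Origin: centre of its underside.
- jam_jar: Wide jam jar, 68 mm diameter, 84 mm high, white lid; standing in the carousel. Origin: centre of its underside.
- trivet: Round cork trivet, 140 mm in diameter, 10 mm thick, fixed flat on the worktop to the left of the carousel. Origin: centre of its underside.
- tomato: Tomato, about 64 mm, on the worktop behind the trivet; bystander.
- onion: Onion, about 62 mm, on the worktop behind the trivet; bystander.
- bay0 (a point): Centre of the floor of compartment 0 of the platter (95 mm from the turning axis, 35 mm above the worktop; the light-wood platter is 300 mm across with a rim 44 mm and radial ribs 46 mm above the worktop). At the pointer at the start.
- bay1 (a point): Centre of the floor of compartment 1 of the platter (95 mm from the turning axis, 35 mm above the worktop; the light-wood platter is 300 mm across with a rim 44 mm and radial ribs 46 mm above the worktop). 72 degrees anticlockwise from compartment 0.
- bay2 (a point): Centre of the floor of compartment 2 of the platter (95 mm from the turning axis, 35 mm above the worktop; the light-wood platter is 300 mm across with a rim 44 mm and radial ribs 46 mm above the worktop). 144 degrees anticlockwise from compartment 0.
- bay3 (a point): Centre of the floor of compartment 3 of the platter (95 mm from the turning axis, 35 mm above the worktop; the light-wood platter is 300 mm across with a rim 44 mm and radial ribs 46 mm above the worktop). 216 degrees anticlockwise from compartment 0.
- bay4 (a point): Centre of the floor of compartment 4 of the platter (95 mm from the turning axis, 35 mm above the worktop; the light-wood platter is 300 mm across with a rim 44 mm and radial ribs 46 mm above the worktop). 288 degrees anticlockwise from compartment 0.

How it is judged (in metres and radians):
On the way, in this order (a step that is already met when the one before it is completed fails the run):
1. the salt shaker stands on the platter at the pointer, the carousel clicked into its stop, still, and the knob let go (horizontal distance between any of bay0, bay1, bay2, bay3, bay4 and pointer below 0.005 m and horizontal distance between salt_shaker and pointer below 0.04 m and height (world z) of salt_shaker below 0.045 m and angle between salt_shaker's own z axis and vertical below 0.15 rad and velocity of joint platter between -0.05 and 0.05 rad/s and contact force between the fingers and platter below 0.1 N), for 0.2 s.
2. the salt shaker is lifted clear of its compartment while the carousel stays in its stop (horizontal distance between any of bay0, bay1, bay2, bay3, bay4 and pointer below 0.008 m and height (world z) of salt_shaker above 0.06 m), for 0.05 s.
At the end, for the whole second after the job is handed in: Salt shaker upright (0.15 rad), still, its axis within 48 mm of the trivet's centre; carousel still, in a stop (within 5 mm at the compartment's centre), the emptied compartment at the pointer; the other four jars upright (0.15 rad) on the platter in their compartments (horizontal distance between salt_shaker and trivet below 0.048 m and height (world z) of salt_shaker between 0.005 and 0.016 m and angle between each of salt_shaker, spice_a, spice_b, spice_c, jam_jar's own z axis and vertical below 0.15 rad and linear speed of salt_shaker below 0.02 m/s and horizontal distance between any of bay0, bay1, bay2, bay3, bay4 and pointer below 0.005 m and velocity of joint platter between -0.05 and 0.05 rad/s and horizontal distance between spice_a and carousel_foot between 0.045 and 0.128 m and height (world z) of each of spice_a, spice_b, spice_c, jam_jar below 0.045 m and horizontal distance between each of spice_a, spice_b, spice_c, jam_jar and pointer above 0.055 m and horizontal distance between spice_b and carousel_foot between 0.045 and 0.128 m and horizontal distance between spice_c and carousel_foot between 0.045 and 0.128 m and horizontal distance between jam_jar and carousel_foot between 0.045 and 0.128 m); the robot touches nothing.
It fails at once if the tomato or the onion is moved more than 30 mm (distance of any of tomato, onion from where it was at the start of the episode above 0.03 m).
It fails at once if a jar or the salt shaker is tipped by more than 0.6 rad (angle between any of spice_a, salt_shaker, spice_b, spice_c, jam_jar's own z axis and vertical above 0.6 rad).
It also fails if it takes over 64 s, if anything falls off the work surface, if the arm or the gripper's body presses on something with over 40 N, if the wrist force passes 120 N, or if a joint passes its speed limit or range.

### The arm

A 6-joint arm with a two-finger parallel gripper is mounted at the origin on a cart in front of the work surface, level with it; the furniture and walls round the work are solid. World frame = base frame: x ahead of the robot, y to its left, z up, the work surface at z = 0. Lengths are in mm, angles in degrees, forces in N, time in s.
With the tool pointing down it reaches from about 350 to 850 mm from the base axis. Payload 8.1 kg.
Tool frame: the origin (TCP) lies on the centre line of the jaws, within the pads' length; the fingertips stand 19 mm ahead of it and the grasp point (between the pads) is the TCP (r.tip_reach is the z of the fingertips in the tool frame, in mm); z points along the fingers, y is the line along which they close (so a half turn about z gives the same grasp; the last joint's range is limited). The gripper opens to 85 mm and grips with 20 to 120 N. Pads are 22 mm wide; open, the fingers measure 114 mm over their backs; the gripper's body (76 mm by 85 mm) begins 54 mm behind the grasp point. The pads swing forward as they close: fully open they stand 13 mm farther back than shut.
Start: joints at [60.138, 7.471, 85.268, -0, 87.261, -4.893], TCP at [253.261, 543.934, 250.292] pointing down, gripper open.
Joint ranges: [-169.43, 169.43], [-51.17, 129.36], [1.28, 143.12], [-76.62, 256.62], [0, 156.53], [-152.29, 152.29]. Speed limits (degrees/s): [136.94, 136.94, 159.86, 180, 180, 180].

### API

Orientations are given as [roll, pitch, yaw] about the fixed x, y, z axes, in that order (R = Rz(yaw) Ry(pitch) Rx(roll)).
In Python, from bench import r gives the robot as it stands. The module is installed in compiled form; this text tells all that it offers.
- The arm moves only by the shell command python3 -m handwheel 'ROWS' [FORCE]. ROWS is JSON, a list of rows, each a list of 7 numbers: the shift along the tool's x, y, z in m, then the turn, a rotation vector about the tool's x, y, z in degrees, then the finger opening in m, from 0 to 0.0854. In form: [[tx, ty, tz, ax, ay, az, claw], ...]. A call has 1 to 8 rows; each row shifts and turns the commanded pose from where the row before left it, along the tool's axes as they then stand; what a row does not reach is not made up. A row lasts 1/12 s, in which the tool goes at most 41.7 mm and 7.16 degrees, less where a joint would pass 70% of its speed; a pose out of reach is approached as far as the arm can. A call with a gripper value outside its range is refused whole. The fingers move at their own pace and stop on an object; FORCE is the grip in N (left out, the last holds). Time passes only in rows, so rows that do not move let the fingers close. It gives the time, the measured TCP pose, the force, the opening and the grip force at its end, in the units of the state.
- r.sense(): the state, without advancing time (a new reading comes with each control period).
- r.snapshot(name): name is "scene" or "top" or "wrist"; returns (picture, depth): 384x512x3 uint8, blue, green, red; 384x512 float32, mm along the optical axis (not along the pixel's ray), 0 where there is no reading.
- r.calibration(name): a dict with "vfov" (degrees; the focal length in pixels is half the picture's height over the tangent of half this angle, whatever the lens; pixels are square), "cx", "cy" (the principal point, pixels), "dist" ([k1, k2, p1, p2, k3] as OpenCV has them; the pictures are not rectified), "rvec" (rotation vector, rad) and "tvec" (3), from world to camera coordinates, as OpenCV has them; the wrist camera has in their place "tool_from_camera" (4x4, takes a point from camera to tool coordinates, whose origin is the TCP and whose axes are the flange's). Camera axes: x right, y down, z forward; pixel columns grow to the right and rows downward; lengths in mm; the calibration is good to about 2 mm. A picture is of the moment at which its call begins: read the wrist's pose just before it. calibration takes no time and is no camera call.
- r.hand_in(): hands the job in; it is judged then, once.
The state is a dict: "time": time; "joint_pos": joint angles; "qd": joint speeds; "joint_efforts": joint torques, N m; "tool_pos": TCP position; "tcp_rot": TCP orientation; "ft_force": force on the tool from outside, world axes, zero at the start; "wrist_torque": the same for the moment, N m; "finger_gap": finger opening in mm; "grip_force": force on a finger pad.
Only numpy, scipy, OpenCV 4.12 (cv2) and the standard library are available. Lean on these libraries where they do the work, as an engineer would, in place of code of your own. Each camera call takes 0.05 s, during which the arm holds its last target. There are 200 camera calls.

## Working session

There is one attempt and no reset: what is moved stays moved. The work goes in short steps, Python scripts to look and compute and a shell command to move; the robot and the scene stay as the last step left them, time stands still between calls to the robot, and variables do not carry over. Pictures are saved under pics/ and viewed, at most 10 in all, crops included, and the job is handed in when it is done.

```bash
mkdir -p pics; cat > h.py <<'E'
import numpy as np, cv2
from bench import r
def world(name,T=None):
    im,d=r.snapshot(name); c=r.calibration(name)
    h,w=d.shape; f=h/2/np.tan(np.radians(c["vfov"])/2)
    K=np.array([[f,0,c["cx"]],[0,f,c["cy"]],[0,0,1]])
    u,v=np.meshgrid(np.arange(w),np.arange(h))
    p=cv2.undistortPoints(np.stack([u,v],-1).reshape(-1,1,2).astype(np.float64),K,np.array(c["dist"],float)).reshape(h,w,2)
    P=np.concatenate([p*d[...,None],d[...,None]],-1)
    if name!="wrist":
        R=cv2.Rodrigues(np.array(c["rvec"],float))[0]
        W=(P-np.array(c["tvec"]).reshape(3))@R
    else: W=P
    W[d==0]=np.nan
    return im,d,W
E
python3 - <<'E'
from h import *
print(r.sense()); print(r.tip_reach)
for n in("top","scene"):
    im,d,W=world(n); cv2.imwrite(f"pics/{n}0.png",im); np.save(n+"0.npy",W)
E
```

```text
{'time': 0.0, 'joint_pos': array([ 6.01365537e+01,  7.51476403e+00,  8.53298944e+01,  1.39656424e-03,
        8.72637169e+01, -4.89369072e+00]), 'qd': array([ 0.0256513 ,  0.02482296, -0.09202046, -0.01943035, -0.04976958,
       -0.04062436]), 'joint_efforts': array([ 2.04930247e-04, -5.69413340e+01, -5.00548339e+01, -1.53484461e-04,
        1.48891623e-02, -6.12859617e-05]), 'tool_pos': array([252.99687993, 543.46699617, 249.24211727]), 'tcp_rot': array([-1.79892139e+02, -1.06349500e-02,  1.55030166e+02]), 'ft_force': array([ 0.74917866, -0.50843323,  0.34876936]), 'wrist_torque': array([ 0.00085096, -0.01989569,  0.02442635]), 'grip_force': 0.0, 'finger_gap': 85.29372105228576}
19.0
```

View pics/top0.png

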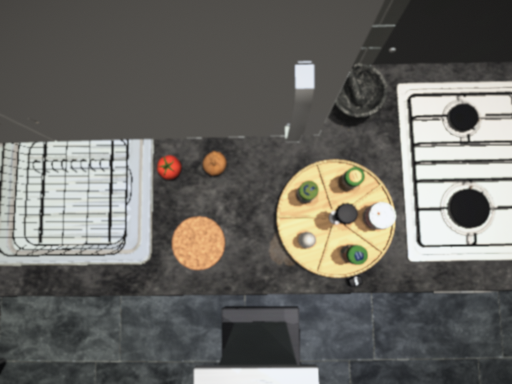

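View pics/scene0.png

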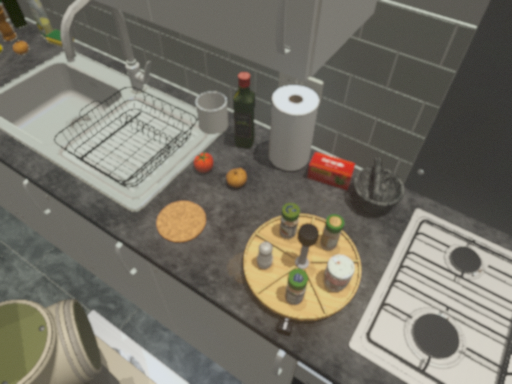

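The top view shows the knob at (346,213), the pointer at (353,281), the salt shaker at (308,240), the trivet at (198,243), and the tomato and onion at (168,167) and (214,163). The salt is one compartment clockwise of the pointer, so the platter has to turn +72°.

```bash
python3 - <<'E'
from h import *
for n,pts in (("top",dict(knob=(346,213),pointer=(353,281),salt=(308,240),sp=(356,254),triv=(198,243),tom=(168,167),on=(214,163),jam=(380,215),cab=(250,120),cab2=(304,75),c3=(200,40))),("scene",dict(knob=(308,232),salt=(265,248),triv=(181,221),sp=(297,275),pointer=(287,322)))):
    W=np.load(n+"0.npy")
    for k,(u,v) in pts.items(): print(n,k,np.nanmedian(W[v-1:v+2,u-1:u+2].reshape(-1,3),0).round(0))
def fit(n,lo,hi,c,rad):
    W=np.load(n+"0.npy").reshape(-1,3); m=(W[:,2]>lo)&(W[:,2]<hi)&(np.hypot(W[:,0]-c[0],W[:,1]-c[1])<rad)
    p=W[m]; q,(a),_=cv2.minAreaRect(p[:,:2].astype(np.float32)); cc,rr=cv2.minEnclosingCircle(p[:,:2].astype(np.float32))
    print(n,lo,len(p),p.mean(0).round(1),np.round(cc,1),round(rr,1),p[:,2].max().round(1))
W=np.load("top0.npy")
K=W[213,346];S=W[240,308];T=W[243,198];J=W[281,353]
for n in("top","scene"):
    fit(n,177,200,K,50); fit(n,95,140,S,40); fit(n,6,16,T,90); fit(n,36,50,J,14); fit(n,36,60,K,170)
E
```

```text
top knob [ 529. -208.  187.]
top pointer [ 367. -251.   27.]
top salt [ 472. -130.  126.]
top sp [ 439. -236.  141.]
top triv [469. 146.  11.]
top tom [666. 218.  51.]
top on [672.  96.  61.]
top jam [ 527. -301.  120.]
top cab [620. -15. 572.]
top cab2 [610. -67. 726.]
top c3 [621.  15. 769.]
scene knob [ 524. -212.  187.]
scene salt [ 466. -135.  126.]
scene triv [467. 144.  11.]
scene sp [ 438. -237.  142.]
scene pointer [ 376. -256.   25.]
top 177 372 [ 529.7 -208.9  185.8] [ 530.4 -210.2] 24.6 190.2
top 95 183 [ 474.4 -130.   120.2] [ 474.7 -131.1] 17.4 128.6
top 6 2148 [471.1 145.8  10.7] [463.9 143.7] 82.0 16.0
top 36 3 [ 377.9 -252.4   40.7] [ 377.8 -252.1] 1.7 41.6
top 36 4279 [ 524.7 -201.8   39.9] [ 525.1 -210.7] 154.7 60.0
scene 177 308 [ 524.7 -211.1  186. ] [ 527.3 -210.4] 24.9 190.5
scene 95 196 [ 466.4 -134.4  117.1] [ 471.8 -131.7] 17.5 129.0
scene 6 1592 [465.8 145.1  11.4] [473.8 154.1] 79.0 16.0
scene 36 6 [ 375.5 -254.3   40.4] [ 375.5 -254.3] 2.7 42.1
scene 36 4505 [ 504.4 -212.8   40.5] [ 523.8 -213.2] 155.3 59.9
```

```bash
python3 -m handwheel '[[0,0,0,0,0,6.5,0.0854],[0,0,0,0,0,6.5,0.0854],[0,0,0,0,0,6.5,0.0854],[0,0,0,0,0,6.5,0.0854],[0,0,0,0,0,6.5,0.0854],[0,0,0,0,0,6.5,0.0854],[0,0,0,0,0,6.5,0.0854],[0,0,0,0,0,6.5,0.0854]]'; python3 -m handwheel '[[0,0,0,0,0,6.5,0.0854],[0,0,0,0,0,6.5,0.0854],[0,0,0,0,0,0,0.0854]]'
```

```text
time: 0.77
tool_pos: [253.1, 543.7, 249.6]
tcp_rot: [-180.0, 0.0, 102.7]
ft_force: [-0.2, -0.6, -0.4]
finger_gap: 85.1
grip_force: 0.0
time: 1.02
tool_pos: [253.1, 543.7, 249.7]
tcp_rot: [-180.0, 0.1, 89.7]
ft_force: [-0.4, 0.1, 0.2]
finger_gap: 85.4
grip_force: 0.0
```

```bash
for i in 1; do python3 -m handwheel '[[-0.0315,0.0114,0,0,0,0,0.0854],[-0.0315,0.0114,0,0,0,0,0.0854],[-0.0315,0.0114,0,0,0,0,0.0854],[-0.0315,0.0114,0,0,0,0,0.0854],[-0.0315,0.0114,0,0,0,0,0.0854],[-0.0315,0.0114,0,0,0,0,0.0854],[-0.0315,0.0114,0,0,0,0,0.0854],[-0.0315,0.0114,0,0,0,0,0.0854]]'; done
python3 -m handwheel '[[-0.0315,0.0114,0,0,0,0,0.0854],[-0.0315,0.0114,0,0,0,0,0.0854],[-0.0315,0.0114,0,0,0,0,0.0854],[-0.0315,0.0114,0,0,0,0,0.0854],[-0.0315,0.0114,0,0,0,0,0.0854],[-0.0315,0.0114,0,0,0,0,0.0854],[-0.0315,0.0114,0,0,0,0,0.0854],[-0.0315,0.0114,0,0,0,0,0.0854]]'
python3 -m handwheel '[[-0.0315,0.0114,0,0,0,0,0.0854],[-0.0315,0.0114,0,0,0,0,0.0854],[-0.0315,0.0114,0,0,0,0,0.0854],[-0.0315,0.0114,0,0,0,0,0.0854],[-0.0315,0.0114,0,0,0,0,0.0854],[-0.0315,0.0114,0,0,0,0,0.0854],[-0.0315,0.0114,0,0,0,0,0.0854],[0,0,0,0,0,0,0.0854]]'
python3 - <<'E'
from h import *
s=r.sense(); print(s["joint_pos"].round(1),s["tool_pos"],s["tcp_rot"])
im,d,W=world("wrist"); cv2.imwrite("pics/w1.png",im)
M=np.array(r.calibration("wrist")["tool_from_camera"]); print(M.round(2))
from scipy.spatial.transform import Rotation as R
P=(W.reshape(-1,3)@M[:3,:3].T+M[:3,3])@R.from_euler("xyz",s["tcp_rot"],degrees=True).as_matrix().T+s["tool_pos"]
m=(P[:,2]>178)&(P[:,2]<195)&(np.hypot(P[:,0]-526,P[:,1]+211)<40);q=P[m]
print(len(q), q.mean(0) if len(q) else "", cv2.minEnclosingCircle(q[:,:2].astype(np.float32)) if len(q) else "")
E
```

```text
time: 1.68
tool_pos: [344.6, 290.4, 250.1]
tcp_rot: [-180.0, 0.0, 90.3]
ft_force: [1.3, 0.1, -0.4]
finger_gap: 85.5
grip_force: 0.0
time: 2.35
tool_pos: [436.0, 38.4, 250.2]
tcp_rot: [180.0, -0.0, 90.3]
ft_force: [-0.1, -0.2, -0.5]
finger_gap: 85.5
grip_force: 0.0
time: 3.02
tool_pos: [516.4, -185.4, 249.4]
tcp_rot: [-180.0, 0.1, 90.1]
ft_force: [0.3, 0.8, -0.2]
finger_gap: 85.5
grip_force: 0.0
[-25.   -0.4  93.6  -0.1  86.8 -25.1] [ 516.3860945  -185.38731079  249.3500776 ] [-1.79957360e+02  9.47713063e-02  9.00693744e+01]
[[  -0.     -0.97   -0.26   66.36]
 [   1.     -0.     -0.     -0.66]
 [  -0.     -0.26    0.97 -123.95]
 [   0.      0.      0.      1.  ]]
2679 [ 527.70766786 -207.90927235  185.61414016] ((528.2413940429688, -210.5849609375), 24.419952392578125)
```

View pics/w1.png

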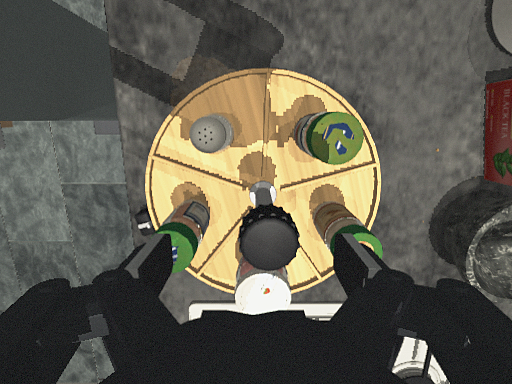

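The wrist view shows the knob at (270,235), the salt shaker at (210,133) and the pointer at (142,222). The knob comes out at (527.5,-210), so I'm centring on it and lowering.

```bash
python3 -m handwheel '[[-0.0247,0.011,0,0,0,0,0.0854],[0,0,0.02,0,0,0,0.0854],[0,0,0.02,0,0,0,0.0854],[0,0,0.02,0,0,0,0.0854],[0,0,0.018,0,0,0,0.0854],[0,0,0,0,0,0,0.0854]]'
python3 -m handwheel '[[0,0,0,0,0,0,0.04],[0,0,0,0,0,0,0.04],[0,0,0,0,0,0,0.04],[0,0,0,0,0,0,0.04],[0,0,0,0,0,0,0.04],[0,0,0,0,0,0,0.04],[0,0,0,0,0,0,0.04],[0,0,0,0,0,0,0.04]]' 60
```

```text
time: 3.57
tool_pos: [524.3, -203.0, 167.6]
tcp_rot: [-179.6, -0.2, 90.2]
ft_force: [-0.4, 0.9, -0.6]
finger_gap: 85.2
grip_force: 0.0
time: 4.23
tool_pos: [528.8, -205.4, 174.9]
tcp_rot: [179.7, 0.1, 90.1]
ft_force: [4.5, 1.5, 6.5]
finger_gap: 44.6
grip_force: 63.6
```

The grip is about 4.5 mm off-centre in y, so I'm opening and re-gripping centred.

```bash
python3 -m handwheel '[[0,0,0,0,0,0,0.065],[0,0,0,0,0,0,0.065],[0,0,0,0,0,0,0.065],[-0.0048,-0.001,0.001,0,0,0,0.065],[0,0,0,0,0,0,0.065],[0,0,0,0,0,0,0.065]]'
python3 -m handwheel '[[0,0,0,0,0,0,0.04],[0,0,0,0,0,0,0.04],[0,0,0,0,0,0,0.04],[0,0,0,0,0,0,0.04],[0,0,0,0,0,0,0.04],[0,0,0,0,0,0,0.04]]' 60
```

```text
time: 4.73
tool_pos: [525.5, -210.2, 171.0]
tcp_rot: [-180.0, -0.0, 90.0]
ft_force: [-0.3, -0.2, 0.9]
finger_gap: 64.8
grip_force: 0.0
time: 5.23
tool_pos: [528.7, -210.1, 172.5]
tcp_rot: [179.6, 0.1, 90.1]
ft_force: [14.6, -1.5, -3.0]
finger_gap: 44.6
grip_force: 63.1
```

```bash
python3 -m handwheel '[[0,0.0025,0,0,0,0,0.04],[0,0,0,0,0,-5,0.04],[0,0,0,0,0,-5,0.04],[0,0,0,0,0,-5,0.04],[0,0,0,0,0,-5,0.04]]'
python3 -m handwheel '[[0,0,0,0,0,-6,0.04],[0,0,0,0,0,-6,0.04],[0,0,0,0,0,-6,0.04],[0,0,0,0,0,-6,0.04],[0,0,0,0,0,-6,0.04],[0,0,0,0,0,-6,0.04]]'
python3 -m handwheel '[[0,0,0,0,0,-6,0.04],[0,0,0,0,0,-5,0.04],[0,0,0,0,0,-5,0.04],[0,0,0,0,0,0,0.04],[0,0,0,0,0,0,0.04],[0,0,0,0,0,0,0.04]]'
python3 - <<'E'
from h import *
im,d,W=world("top"); cv2.imwrite("pics/top1.png",cv2.resize(im[130:310,240:430],None,fx=3,fy=3)); print(r.sense()["ft_force"],r.sense()["wrist_torque"])
E
```

```text
time: 5.65
tool_pos: [528.4, -210.2, 172.5]
tcp_rot: [180.0, 0.0, 110.3]
ft_force: [-4.2, 0.6, 7.5]
finger_gap: 44.8
grip_force: 64.0
time: 6.15
tool_pos: [527.8, -210.6, 172.4]
tcp_rot: [-179.9, -0.0, 146.3]
ft_force: [-8.3, -2.6, 9.1]
finger_gap: 44.6
grip_force: 64.2
time: 6.65
tool_pos: [527.6, -211.0, 172.4]
tcp_rot: [-179.9, -0.0, 162.0]
ft_force: [-8.0, -3.1, 8.4]
finger_gap: 45.0
grip_force: 64.1
[-7.25132853 -3.3666424   9.3669256 ] [0.03624897 1.12474048 0.12222115]
```

View pics/top1.png

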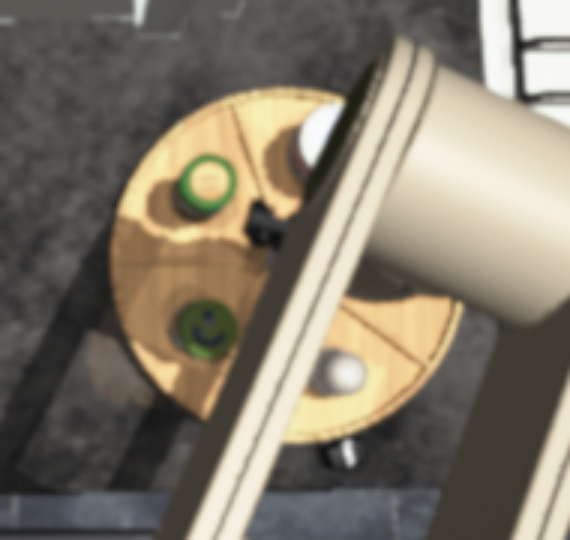

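The salt shaker, at (345,370) in the crop, now sits just above the pointer at (345,455). I'm letting go and rising.

```bash
python3 -m handwheel '[[0,0,0,0,0,0,0.06],[0,0,0,0,0,0,0.075],[0,0,0,0,0,0,0.08],[0,0,0,0,0,0,0.08],[0,0,-0.02,0,0,0,0.08],[0,0,-0.03,0,0,0,0.08],[0,0,-0.03,0,0,0,0.08],[0,0,0,0,0,0,0.08]]'
python3 -m handwheel '[[0,0,0,0,0,7,0.08],[0,0,0,0,0,7,0.08],[0,0,0,0,0,7,0.08],[0,0,0,0,0,7,0.08],[0,0,0,0,0,7,0.08],[0,0,0,0,0,7,0.08],[0,0,0,0,0,7,0.08],[0,0,0,0,0,7,0.08]]'
python3 - <<'E'
from h import *
from scipy.spatial.transform import Rotation as R
s=r.sense(); print(s["joint_pos"].round(1),s["tool_pos"],s["tcp_rot"])
im,d,W=world("wrist"); cv2.imwrite("pics/w2.png",im)
M=np.array(r.calibration("wrist")["tool_from_camera"])
P=(W.reshape(-1,3)@M[:3,:3].T+M[:3,3])@R.from_euler("xyz",s["tcp_rot"],degrees=True).as_matrix().T+s["tool_pos"]
_,_,Wt=world("top"); _,_,Ws=world("scene")
for n,P in(("wrist",P),("top",Wt.reshape(-1,3)),("scene",Ws.reshape(-1,3))):
    for nm,lo,hi,c,rad in(("salt",104,135,(436,-235),30),("knob",178,195,(527,-210),40),("ptr",37,45,(376,-252),12)):
        q=P[(P[:,2]>lo)&(P[:,2]<hi)&(np.hypot(P[:,0]-c[0],P[:,1]-c[1])<rad)]
        if len(q): print(n,nm,len(q),q.mean(0).round(1),np.round(cv2.minEnclosingCircle(q[:,:2].astype(np.float32))[0],1),np.ptp(q,0).round(0),q[:,2].max().round())
E
```

```text
time: 7.37
tool_pos: [531.0, -211.1, 258.6]
tcp_rot: [-179.9, 0.6, 162.0]
ft_force: [1.1, -0.2, 2.1]
finger_gap: 79.8
grip_force: 0.0
time: 8.03
tool_pos: [528.5, -209.8, 251.0]
tcp_rot: [-180.0, -0.0, 105.7]
ft_force: [0.1, -0.2, 0.1]
finger_gap: 80.2
grip_force: 0.0
[-26.8   2.6  90.3   0.   87.1 -42.5] [ 528.4524142  -209.77290577  251.03997991] [-1.79999971e+02 -7.14065710e-03  1.05696541e+02]
wrist salt 950 [ 439.  -235.8  120. ] [ 436.7 -239.3] [34. 33. 23.] 127.0
wrist knob 2855 [ 527.4 -208.8  185.8] [ 528.  -210.9] [49. 48. 11.] 189.0
wrist ptr 34 [ 381.2 -252.1   42. ] [ 380.4 -250.9] [13. 14.  7.] 45.0
top salt 79 [ 434.7 -244.3  121.6] [ 436.9 -241.4] [30. 22. 16.] 128.0
top knob 49 [ 537.3 -192.4  184.6] [ 536.1 -196. ] [30. 17. 11.] 189.0
top ptr 6 [ 380.8 -251.9   41.5] [ 381.5 -250.8] [10.  8.  5.] 44.0
scene salt 187 [ 431.8 -240.1  120.4] [ 434.8 -239.4] [33. 33. 23.] 129.0
scene knob 186 [ 520.1 -215.2  185.6] [ 527.6 -209.8] [46. 47. 11.] 190.0
scene ptr 18 [ 381.5 -251.6   41.2] [ 380.5 -251. ] [14. 13.  7.] 45.0
```

View pics/w2.png

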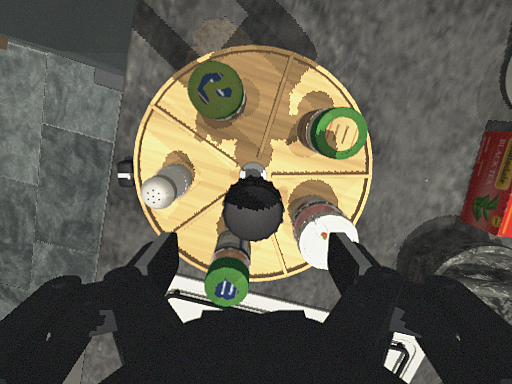

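Wrist view: the salt cap is at (157,192), next to the pointer at (125,173). Before lifting I'm checking the stop from the other jars' rotation, since the order of steps counts.

```bash
python3 - <<'E'
from h import *
W1=world("scene")[2].reshape(-1,3); W0=np.load("scene0.npy").reshape(-1,3)
c=np.array([527.8,-210.3])
def caps(W):
    q=W[(W[:,2]>105)&(W[:,2]<148)]; e=q[:,:2]-c; R=np.hypot(*e.T); q=q[(R>55)&(R<135)]; return q
for k,(i) in enumerate(range(5)):
    out=[]
    for W,off in((W0,0),(W1,72)):
        q=caps(W); a0=np.radians(195.6+72*i+off); t=c+95*np.array([np.cos(a0),np.sin(a0)])
        s=q[np.hypot(*(q[:,:2]-t).T)<48]; s=s[s[:,2]>s[:,2].max()-12]
        m=np.array(cv2.minEnclosingCircle(s[:,:2].astype(np.float32))[0]) if len(s) else t*0
        e=m-c; out.append((round(np.degrees(np.arctan2(e[1],e[0]))%360,1),round(np.hypot(*e),1),len(s)))
    print(i,out,round((out[1][0]-out[0][0])%360,1))
E
```

```text
0 [(np.float64(197.6), np.float64(96.6), 320), (np.float64(269.6), np.float64(95.8), 290)] 72.0
1 [(np.float64(268.8), np.float64(95.2), 540), (np.float64(341.4), np.float64(95.3), 441)] 72.6
2 [(np.float64(340.7), np.float64(94.1), 248), (np.float64(52.3), np.float64(95.0), 234)] 71.6
3 [(np.float64(52.3), np.float64(96.6), 224), (np.float64(124.0), np.float64(97.4), 268)] 71.7
4 [(np.float64(125.7), np.float64(97.0), 124), (np.float64(197.3), np.float64(96.8), 145)] 71.6
```

The jars turned by 72.0° on average, so the platter is clicked in. Next I'm moving over the salt at (436.5,-239.4), with the jaws along the radius.

```bash
python3 -m handwheel '[[-0.0009,-0.0242,0,0,0,0,0.064],[-0.0009,-0.0242,0,0,0,0,0.064],[-0.0009,-0.0242,0,0,0,0,0.064],[-0.0009,-0.0242,0,0,0,0,0.064],[0,0,0,0,0,0,0.064],[0,0,0,0,0,0,0.064]]'
```

```text
time: 8.73
tool_pos: [435.8, -240.5, 251.6]
tcp_rot: [180.0, 0.0, 106.1]
ft_force: [0.9, 0.4, -0.3]
finger_gap: 63.6
grip_force: 0.0
```

```bash
python3 -m handwheel '[[0.001,0.001,0.02,0,0,0,0.064],[0,0,0.025,0,0,0,0.064],[0,0,0.025,0,0,0,0.064],[0,0,0.025,0,0,0,0.064],[0,0,0.025,0,0,0,0.064],[0,0,0.025,0,0,0,0.064],[0,0,0.02,0,0,0,0.064],[0,0,0,0,0,0,0.064]]'
python3 -m handwheel '[[0,0,0,0,0,0,0.064],[0,0,0,0,0,0,0.064]]'
```

```text
time: 9.4
tool_pos: [434.9, -236.5, 81.5]
tcp_rot: [-179.7, -0.3, 106.2]
ft_force: [-0.9, 1.2, -0.9]
finger_gap: 64.3
grip_force: 0.0
time: 9.57
tool_pos: [438.1, -239.1, 87.6]
tcp_rot: [179.9, 0.1, 106.1]
ft_force: [0.5, -0.6, 0.9]
finger_gap: 64.1
grip_force: 0.0
```

```bash
python3 -m handwheel '[[0,0,0,0,0,0,0.054],[0,0,0,0,0,0,0.05],[0,0,0,0,0,0,0.046],[0,0,0,0,0,0,0.042],[0,0,0,0,0,0,0.038],[0,0,0,0,0,0,0.038],[0,0,0,0,0,0,0.038],[0,0,0,0,0,0,0.038]]' 35
python3 -m handwheel '[[0,0,-0.002,0,0,0,0.038],[0,0,-0.004,0,0,0,0.038],[0,0,-0.008,0,0,0,0.038],[0,0,-0.01,0,0,0,0.038],[0,0,-0.012,0,0,0,0.038],[0,0,0,0,0,0,0.038]]'
```

```text
time: 10.23
tool_pos: [437.3, -239.4, 87.5]
tcp_rot: [180.0, 0.1, 106.0]
ft_force: [-3.4, 0.8, 6.2]
finger_gap: 39.5
grip_force: 34.7
time: 10.73
tool_pos: [438.7, -240.0, 125.9]
tcp_rot: [179.8, 0.2, 106.0]
ft_force: [0.9, -0.7, -1.6]
finger_gap: 39.3
grip_force: 35.2
```

The opening is 39.5 mm instead of 44, so I'm checking the hold.

```bash
python3 - <<'E'
from h import *
im,d,W=world("scene"); a=cv2.resize(im[180:340,200:370],None,fx=2.4,fy=2.4)
im,d,W=world("wrist"); b=im
h=a.shape[0]; cv2.imwrite("pics/c1.png",np.hstack([a,b[:h,60:440]])); print(a.shape)
E
```

```text
(384, 408, 3)
```

View pics/c1.png

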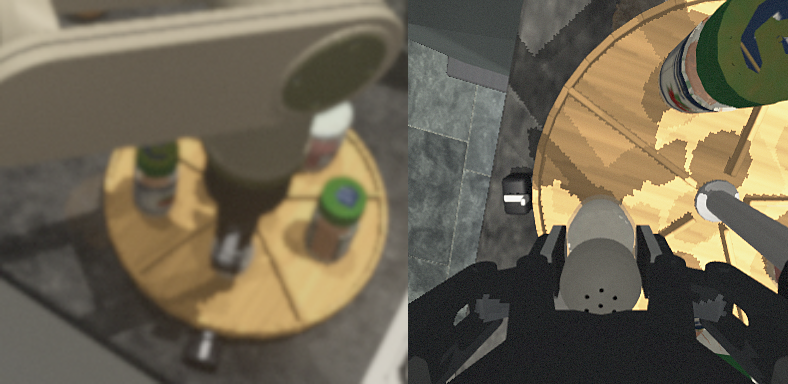

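The shaker hangs upright and clear of its bay, at about (600,260) in the right half, held at the shoulder. Next I'm raising it and carrying it to the trivet.

```bash
python3 -m handwheel '[[0,0,-0.015,0,0,0,0.038],[0,0,-0.02,0,0,0,0.038],[0,0,-0.02,0,0,0,0.038],[0,0,-0.02,0,0,0,0.038],[0,0,-0.015,0,0,0,0.038],[0,0,-0.007,0,0,0,0.038],[0,0,0,0,0,0,0.038]]' 50
python3 -m handwheel '[[0.01,0.0037,0,0,0,0,0.038],[0.02,0.0075,0,0,0,0,0.038],[0.0302,0.0113,0,0,0,0,0.038],[0.0302,0.0113,0,0,0,0,0.038],[0.0302,0.0113,0,0,0,0,0.038],[0.0302,0.0113,0,0,0,0,0.038],[0.0302,0.0113,0,0,0,0,0.038],[0.0302,0.0113,0,0,0,0,0.038]]'
python3 -m handwheel '[[0.0302,0.0113,0,0,0,0,0.038],[0.0302,0.0113,0,0,0,0,0.038],[0.0302,0.0113,0,0,0,0,0.038],[0.0302,0.0113,0,0,0,0,0.038],[0.02,0.0075,0,0,0,0,0.038],[0.01,0.0037,0,0,0,0,0.038],[0,0,0,0,0,0,0.038],[0,0,0,0,0,0,0.038]]'
python3 - <<'E'
from h import *
from scipy.spatial.transform import Rotation as R
s=r.sense(); print(s["tool_pos"],s["tcp_rot"])
im,d,W=world("wrist"); cv2.imwrite("pics/w3.png",im)
E
```

```text
time: 11.42
tool_pos: [437.8, -239.4, 220.9]
tcp_rot: [179.9, 0.1, 106.0]
ft_force: [-0.0, -1.0, -1.9]
finger_gap: 38.7
grip_force: 41.5
time: 12.08
tool_pos: [453.3, -11.8, 217.3]
tcp_rot: [-179.9, -0.1, 106.0]
ft_force: [0.7, 0.8, -1.5]
finger_gap: 38.8
grip_force: 41.5
time: 12.75
tool_pos: [466.2, 146.5, 217.9]
tcp_rot: [-179.9, 0.0, 106.1]
ft_force: [-0.1, -0.2, -2.0]
finger_gap: 38.9
grip_force: 41.5
[466.22747699 146.54690617 217.8965792 ] [-1.79854341e+02  1.27837442e-02  1.06117267e+02]
```

View pics/w3.png

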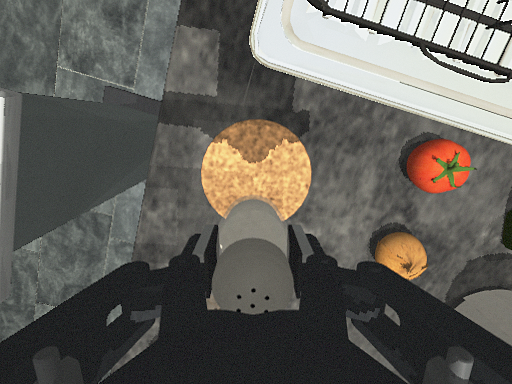

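The shaker is upright and held over the trivet, whose disc is centred near (256,173) in view. I'm lowering it and watching the force.

```bash
python3 -m handwheel '[[0,0,0.012,0,0,0,0.038],[0,0,0.024,0,0,0,0.038],[0,0,0.026,0,0,0,0.038],[0,0,0.026,0,0,0,0.038],[0,0,0.024,0,0,0,0.038],[0,0,0.018,0,0,0,0.038],[0,0,0.01,0,0,0,0.038],[0,0,0,0,0,0,0.038]]'
python3 -m handwheel '[[0,0,0.003,0,0,0,0.038],[0,0,0.003,0,0,0,0.038],[0,0,0,0,0,0,0.038],[0,0,0,0,0,0,0.038]]'
```

```text
time: 13.47
tool_pos: [464.8, 145.0, 76.0]
tcp_rot: [-179.7, -0.0, 105.9]
ft_force: [-0.4, -0.4, -1.8]
finger_gap: 38.6
grip_force: 41.4
time: 13.8
tool_pos: [467.9, 146.5, 74.2]
tcp_rot: [179.9, 0.0, 106.0]
ft_force: [0.2, -0.6, -1.8]
finger_gap: 39.0
grip_force: 41.5
```

```bash
python3 -m handwheel '[[0,0,0.003,0,0,0,0.038],[0,0,0.003,0,0,0,0.038],[0,0,0,0,0,0,0.038],[0,0,0,0,0,0,0.038]]'
python3 -m handwheel '[[0,0,0.002,0,0,0,0.038],[0,0,0.001,0,0,0,0.038],[0,0,0,0,0,0,0.038],[0,0,0,0,0,0,0.038]]'
python3 -m handwheel '[[0,0,0.001,0,0,0,0.038],[0,0,0.001,0,0,0,0.038],[0,0,0,0,0,0,0.038],[0,0,0,0,0,0,0.038]]'
```

```text
time: 14.13
tool_pos: [467.0, 146.5, 67.1]
tcp_rot: [-180.0, -0.0, 106.0]
ft_force: [-0.7, 0.4, -1.5]
finger_gap: 39.2
grip_force: 41.5
time: 14.47
tool_pos: [467.1, 146.4, 64.1]
tcp_rot: [-180.0, -0.0, 106.0]
ft_force: [0.1, 0.2, -2.4]
finger_gap: 38.7
grip_force: 41.5
time: 14.8
tool_pos: [467.3, 146.5, 62.6]
tcp_rot: [180.0, -0.0, 106.0]
ft_force: [-1.8, 0.3, 2.8]
finger_gap: 39.2
grip_force: 42.0
```

Contact at 62.6, as predicted. I'm releasing slowly, rising clear, and checking.

```bash
python3 -m handwheel '[[0,0,0.0005,0,0,0,0.038],[0,0,0,0,0,0,0.043],[0,0,0,0,0,0,0.05],[0,0,0,0,0,0,0.06],[0,0,0,0,0,0,0.07],[0,0,0,0,0,0,0.075],[0,0,0,0,0,0,0.075],[0,0,0,0,0,0,0.075]]'
python3 -m handwheel '[[0,0,-0.01,0,0,0,0.075],[0,0,-0.02,0,0,0,0.075],[0,0,-0.03,0,0,0,0.075],[0,0,-0.03,0,0,0,0.075],[0,0,-0.03,0,0,0,0.075],[0,0,-0.03,0,0,0,0.075],[0,0,0,0,0,0,0.075],[0,0,0,0,0,0,0.075]]'
python3 - <<'E'
from h import *
im,d,W=world("scene"); a=im; im2,_,W2=world("wrist")
cv2.imwrite("pics/end.png",np.hstack([cv2.resize(a[150:350,130:400],None,fx=1.5,fy=1.5)[:300],cv2.resize(im2,(390,292))[:300] if 0 else cv2.copyMakeBorder(cv2.resize(im2,(390,292)),0,8,0,0,0)]))
P=W.reshape(-1,3)
q=P[(P[:,2]>84)&(P[:,2]<110)&(np.hypot(P[:,0]-467,P[:,1]-146)<40)]
if len(q): print(np.round(cv2.minEnclosingCircle(q[:,:2].astype(np.float32)),1) if 0 else (q.mean(0).round(1),q[:,2].max()))
c=np.array([527.8,-210.3])
for a0 in (269.6,341.4,52.3,124.0):
    t=c+95*np.array([np.cos(np.radians(a0)),np.sin(np.radians(a0))]); s=P[(P[:,2]>105)&(P[:,2]<148)&(np.hypot(*(P[:,:2]-t).T)<48)]
    if len(s)<20: print(a0,"hidden");continue
    s=s[s[:,2]>s[:,2].max()-12]; m=np.array(cv2.minEnclosingCircle(s[:,:2].astype(np.float32))[0])-c
    print(a0,round(np.degrees(np.arctan2(m[1],m[0]))%360,1),round(np.hypot(*m),1),s[:,2].max().round())
E
```

```text
time: 15.47
tool_pos: [467.2, 146.4, 61.8]
tcp_rot: [180.0, 0.0, 106.0]
ft_force: [-0.5, 0.4, 0.8]
finger_gap: 74.9
grip_force: 0.0
time: 16.13
tool_pos: [468.8, 146.8, 215.2]
tcp_rot: [179.7, 0.0, 106.0]
ft_force: [-0.1, 0.3, -1.0]
finger_gap: 75.4
grip_force: 0.0
(array([462.9, 143.1,  95.4]), np.float64(105.19056870775405))
269.6 269.2 96.1 146.0
341.4 341.5 95.1 125.0
52.3 53.2 94.5 146.0
124.0 124.4 98.4 146.0
```

View pics/end.png

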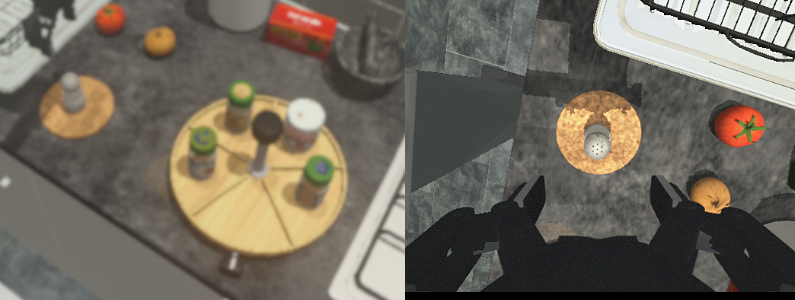

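The shaker stands upright at the trivet's centre, (72,92) on the left and (597,145) on the right. The empty bay faces the pointer, the four jars are standing in place, and the tomato and onion were not touched.

```bash
python3 -c "
from bench import r
print(r.hand_in())"
```

```text
the job is handed in; nothing more can be done
None
```

The job is handed in, though the hand-in returned no verdict: the salt shaker stands upright on the cork trivet, the carousel is clicked in with the empty compartment at the pointer, and the other jars, tomato and onion are in place.

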